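# Seat the deli box in its packing block and hold the sprung lid open for filling

## Robot

A 6-joint arm with a two-finger parallel gripper is mounted at the origin on the work surface. World frame = base frame: x ahead of the robot, y to its left, z up, the work surface at z = 0. Lengths are in m, angles in degrees, forces in N, time in s.
With the tool pointing down it reaches from about 0.3 to 0.75 m from the base axis. Payload 8.5 kg.
Tool frame: the origin (TCP) lies midway between the tips of the shut fingers; the grasp point (between the pads) lies 19 mm behind it (env.tcp_to_grasp is the z of the grasp point in the tool frame, in m); z points along the fingers, y is the line along which they close (so a half turn about z gives the same grasp; the last joint's range is limited). The gripper opens to 85 mm and grips with 20 to 120 N. Pads are 22 mm wide; open, the fingers measure 114 mm over their backs; the gripper's body (76 mm by 85 mm) begins 54 mm behind the grasp point. The pads swing forward as they close: fully open they stand 13 mm farther back than shut.
Start: joints at [-78.512, 21.807, 74.336, -0, 83.858, -12.336], TCP at [0.222, -0.503, 0.231] pointing down, gripper open.
Joint ranges: [-178.18, 178.18], [-50.72, 133.34], [12.68, 142.11], [-81.47, 261.47], [9.98, 163.14], [-165.26, 165.26]. Speed limits (degrees/s): [136.94, 136.94, 180, 180, 180, 180].

## Interface

Orientations are given as a 3x3 rotation matrix whose columns are the frame's x, y, z axes.
In Python, from rig import env, imaging, job, models gives the robot as it stands. The module is installed in compiled form; this text tells all that it offers.
- The arm moves only by the tool jog_arm, never from a script. Its argument "plan" is text: rows parted by semicolons, each of 7 numbers parted by spaces: the turn, a rotation vector about the tool's x, y, z in degrees, then the shift along the tool's x, y, z in cm, then the closure in counts, from 0 (fully open) to 255 (shut). In form: rx ry rz x y z claw; .... A call has 1 to 10 rows; each row shifts and turns the commanded pose from where the row before left it, along the tool's axes as they then stand; what a row does not reach is not made up. A row lasts 1/12 s, in which the tool goes at most 41.7 mm and 7.16 degrees, less where a joint would pass 70% of its speed; a pose out of reach is approached as far as the arm can. A call with a gripper value outside its range is refused whole. The fingers move at their own pace and stop on an object; "grip_force" is the grip in N (left out, the last holds). Time passes only in rows, so rows that do not move let the fingers close. It gives the time, the measured TCP pose, the force, the opening and the grip force at its end, in the units of the state.
- env.observe(): the state, without advancing time (a new reading comes with each control period).
- imaging.get_image(name): name is "side" or "top"; returns a dict with "pixels" (384x512x3 uint8, red, green, blue), "depth" (384x512 float32, m along the optical axis (not along the pixel's ray), 0 where there is no reading), "fov_y" (degrees; the focal length in pixels is half the picture's height over the tangent of half this angle, whatever the lens; pixels are square), "cx", "cy" (the principal point, pixels), "world_from_camera" (4x4, takes a point from camera to world coordinates). Camera axes: x right, y down, z forward; pixel columns grow to the right and rows downward; lengths in m; the calibration is good to about 2 mm. A picture is of the moment at which its call begins.
- job.close_job(): hands the job in; it is judged then, once.
Trained networks look in the newest picture that a camera, given by its name, has taken for a name from the list of things; names that differ only in an ending like _2 or _b are one class to them, and where a whole thing is asked for, a point or a joint stands for the part that bears it (a point fixed in the world has none). Each returns a list of dicts, best first, with "confidence" (0 to 1); they miss things now and then, are a little off and sometimes report something else, mostly with a low value. They report only what shows in the picture. A call takes as long as a camera call.
- models.outline_of(camera, query): "region" (384x512 bool, what is visible of it) and "bbox" ([centre column, centre row, width, height] in pixels, round what is visible of it).
- models.tip_of(camera, query): "at" ([column, row] in pixels: a listed point, or the origin of a listed thing).
The state is a dict: "time_s": time; "q": joint angles; "qvel": joint speeds; "joint_efforts": joint torques, N m; "position": TCP position; "tool_rot": TCP orientation; "ft_force": force on the tool from outside, world axes, zero at the start; "wrist_torque": the same for the moment, N m; "grip_width": finger opening in m; "gripper_force": force on a finger pad.
Only numpy, scipy, OpenCV 4.12 (cv2) and the standard library are available. Lean on these libraries where they do the work, as an engineer would, in place of code of your own. Each camera call takes 0.05 s, during which the arm holds its last target. There are 200 camera calls.

## Task

Set the closed deli box that stands loose on the counter into the empty white packing block, sitting flat and square on the bottom of the well with its pull-tab side towards you, and let go of it. Then lift its lid by the tab and hold it open at about 60 degrees so that a colleague can lay slices in; the lid springs shut by itself, so finish while still holding it there. Keep the box level, and leave the filled block and the other things on the counter where they are.

Things in the scene. Friction and masses are not known exactly. Their poses are not given: they have to be found in the camera images.
- box: Deli box to be packed: black base, clear hinged lid, a cut of cheese at its middle, about 0.43 kg, balanced at mid-length. Shut: 64 (x) x 150 (y) x 60 mm high; upright walls, lowest 4 mm set in 3 mm. Origin: centre of underside, z up; -x is the front, +x the hinge side. The lid begins 51 mm up. Starts loose on the counter, lid shut, front roughly to the robot. At mid-length both long sides are bare to grip across the 64 mm.
- box_lid (a joint): Opening angle of that box's lid, rad: 0 shut, 1.047 = 60 degrees, grows as the front edge rises (to 2.2). A light spring (0.01 N m shut, 0.03 N m at 60 degrees) and the lid's weight (30 g) close it from any angle below upright; it never stays open by itself.
- box_tab (a point): Outer edge of the pull tab, underside, middle of its width; moves and turns with the lid (x from tab to hinge). Stiff flat plate 4 mm thick, 44 mm wide, level when shut, sticking out 20 mm from the front face at the +y corner (centre 50 mm from mid-length), underside 51 mm above the box's underside, 84 mm from the hinge axis. Free below: a finger can reach under and lift.
- box_hinge (a point): Middle of the hinge axis on the base: box frame x = +31.5 mm, z = 51 mm. The axis runs along the box's y. Axes as the box's.
- block_well (a point): Centre of the floor of the EMPTY packing block's well; axes as the block's: x away from the robot side, y along the well's length, z up. The well is 68 mm (x) by 154 mm (y), 16 mm deep, its mouth chamfered 2 mm; the floor is 30 mm above the counter.
- block: The empty packing block, fixed, white polyethylene, 100 mm (x) by 186 mm (y) by 46 mm high with one rectangular well; origin under its centre, the robot on its -x side.
- block2: The other packing block, same shape, fixed, its well taken by a second box. The two may stand either way round, left and right.
- box2: A second deli box, same as the first, closed, already seated in the other block; origin and axes as the first box. Leave it alone.
- box2_lid (a joint): Opening angle of the second box's lid (rad), 0 shut; leave it shut.
- tub: Round white deli tub with a flat lid, 116 mm wide, 72 mm high; origin under its centre. Bystander.
- jar: Green glass jar with a steel cap, 72 mm wide, 110 mm high; origin under its centre. Bystander.
- sanitiser: White bottle with a black cap, 64 mm wide, 190 mm high; origin under its centre. Bystander.
- roll: Paper label roll standing on its end, 90 mm wide, 50 mm high; origin under its centre. Bystander.
- pot: Small brown mustard pot with a white lid, 40 mm wide, 55 mm high, behind the gap between the blocks; origin under its centre. Bystander.
- tongs: Steel serving tongs lying flat, about 200 mm long, 20 mm high; origin at their middle. Bystander.

How it is judged:
By the outcome, as a careful person would: the job done as asked, in the order asked, and still so for the second after the job is handed in, while the arm keeps its last pose, push and grip.
It also fails if it takes over 61 s, if anything falls off the work surface, if the arm or the gripper's body presses on something with over 40 N, if the wrist force passes 120 N, or if a joint passes its speed limit or range.

## Working session

There is one attempt and no reset: what is moved stays moved. The work goes in short steps, Python scripts to look and compute and a tool call to move; the robot and the scene stay as the last step left them, time stands still between calls to the robot, and variables do not carry over. Pictures are saved under pics/ and viewed, at most 10 in all, crops included, and the job is handed in when it is done.

Besides the shell and the picture viewer there is one more tool, called after "Emit:" by a JSON object that holds its "fn" and its "kwargs", one argument or row to a line. jog_arm: Moves the arm, as the interface text tells. Its arguments: {"type":"object","properties":{"plan":{"type":"string"},"grip_force":{"type":"number"}},"required":["plan"]}

```bash
mkdir -p pics; cat > h.py <<'E'
import numpy as np, cv2
from rig import env, imaging, job, models
def K(im):
    f=im["pixels"].shape[0]/2/np.tan(np.radians(im["fov_y"])/2); return f,im["cx"],im["cy"]
def cloud(im):
    f,cx,cy=K(im); d=im["depth"]; v,u=np.mgrid[:d.shape[0],:d.shape[1]]
    P=np.stack([(u-cx)*d/f,(v-cy)*d/f,d],-1); T=im["world_from_camera"]
    W=P@T[:3,:3].T+T[:3,3]; W[d==0]=np.nan; return W
def atz(im,uv,z):
    f,cx,cy=K(im); T=im["world_from_camera"]
    r=T[:3,:3]@np.array([(uv[0]-cx)/f,(uv[1]-cy)/f,1]); o=T[:3,3]; return o+r*(z-o[2])/r[2]
def save(im,n): cv2.imwrite(f"pics/{n}.png",im["pixels"][:,:,::-1])
E
python3 - <<'E'
from h import *
np.set_printoptions(precision=4,suppress=True)
a={c:imaging.get_image(c) for c in("top","side")}
cv2.imwrite("pics/a.png",cv2.resize(np.vstack([a[c]["pixels"] for c in a])[:,:,::-1],None,fx=.78,fy=.78))
for c in a:
    W=cloud(a[c]); print(c,a[c]["fov_y"],a[c]["world_from_camera"])
    for q in("box","block","block2","box2","tub","jar","sanitiser","roll","pot","tongs"):
        for r in models.outline_of(c,q)[:2]:
            P=W[r["region"]]; print(q,round(r["confidence"],2),np.round(r["bbox"]),np.nanmedian(P,0),np.nanpercentile(P[:,2],95))
    for q in("box_tab","box_hinge","block_well"):
        for r in models.tip_of(c,q)[:3]: print(q,r)
print(env.observe())
E
```

```text
top 50.06005835418691 [[ 0.0185 -0.9824  0.1858  0.3234]
 [-0.9998 -0.0182  0.003   0.0467]
 [ 0.0004 -0.1858 -0.9826  1.3694]
 [ 0.      0.      0.      1.    ]]
box 0.8 [326. 159.  50.  25.] [ 0.6562 -0.163   0.0877] 0.09364017258263349
box 0.71 [230. 227.  49.  35.] [0.4568 0.1447 0.0584] 0.06398554480731537
block 0.83 [324. 162.  54.  38.] [ 0.6238 -0.1557  0.0442] 0.05044940830861999
block 0.57 [220. 161.  61.  35.] [0.6634 0.1823 0.0339] 0.04947356210555058
block2 0.83 [324. 162.  54.  38.] [ 0.6238 -0.1557  0.0442] 0.05044940830861999
block2 0.57 [220. 161.  61.  35.] [0.6634 0.1823 0.0339] 0.04947356210555058
box2 0.8 [326. 159.  50.  25.] [ 0.6562 -0.163   0.0877] 0.09364017258263349
box2 0.71 [230. 227.  49.  35.] [0.4568 0.1447 0.0584] 0.06398554480731537
tub 0.66 [156. 227.  36.  35.] [0.4377 0.3635 0.0724] 0.07686649274232249
jar 0.89 [157. 166.  25.  23.] [0.6255 0.3669 0.1075] 0.11418532201127278
sanitiser 0.74 [393. 175.  37.  28.] [ 0.6115 -0.3748  0.121 ] 0.19047082121069342
sanitiser 0.36 [382. 233.  31.  27.] [ 0.4304 -0.3559  0.0489] 0.053652091398417624
roll 0.6
[... 1749 characters left out ...]
], 'confidence': 0.75}
box_hinge {'at': [261.2, 232.5], 'confidence': 0.92}
block_well {'at': [200.8, 234.4], 'confidence': 0.92}
{'time_s': 1.4, 'q': array([-78.5112,  21.8068,  74.3349,  -0.001 ,  83.8577, -12.3374]), 'qvel': array([-0.013 ,  0.1054, -0.0278, -0.0479, -0.0059, -0.0292]), 'joint_efforts': array([  0.0007, -44.8328, -23.1464,  -0.0001,   0.0005,   0.    ]), 'position': array([ 0.2222, -0.5031,  0.2313]), 'tool_rot': array([[ 0.9148,  0.404 , -0.    ],
       [ 0.404 , -0.9148, -0.    ],
       [-0.    ,  0.    , -1.    ]]), 'ft_force': array([0.2528, 0.2279, 0.1526]), 'wrist_torque': array([ 0.004 , -0.0284, -0.0032]), 'gripper_force': 0.0, 'grip_width': 0.08537392628391338}
```

View pics/a.png

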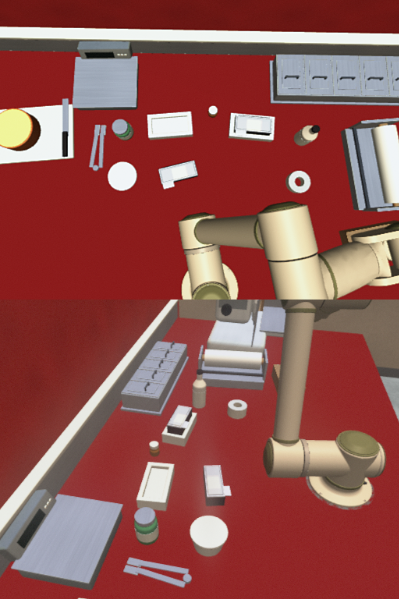

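The top view shows the empty block at about (218,160), the loose box in front of it at (230,227) with its tab at the front-left, and the filled block on the right. I'll refine the box and block poses with a silhouette fit.

```bash
cat >> h.py <<'E'
from scipy.optimize import minimize
def prism(x0,x1,y0,y1,z0,z1): return np.array([[x,y,z] for x in(x0,x1) for y in(y0,y1) for z in(z0,z1)],float)
BOX=[prism(-.032,.032,-.075,.075,0,.060),prism(-.052,0,.028,.072,.051,.055)]
BLK=[prism(-.05,.05,-.093,.093,0,.046)]
def sil(im,parts,p,z0,win,S=8):
    f,cx,cy=K(im); Ti=np.linalg.inv(im["world_from_camera"]); u0,v0,w,h=win
    c,s=np.cos(p[2]),np.sin(p[2]); m=np.zeros((h*S,w*S),np.uint8)
    for q in parts:
        Wd=q@np.array([[c,s,0],[-s,c,0],[0,0,1]])+[p[0],p[1],z0]
        C=Wd@Ti[:3,:3].T+Ti[:3,3]
        uv=np.c_[f*C[:,0]/C[:,2]+cx-u0+.5,f*C[:,1]/C[:,2]+cy-v0+.5]*S
        cv2.fillConvexPoly(m,cv2.convexHull(np.round(uv*16).astype(np.int32)),255,shift=4)
    return cv2.resize(m,(w,h),interpolation=cv2.INTER_AREA)/255.
def fit(ims,parts,p0,z0,wins):
    ts=[]
    for im,(u0,v0,w,h) in zip(ims,wins):
        c=im["pixels"][v0:v0+h,u0:u0+w].astype(float); r=(c[...,0]-c[...,1])/(c.max(2)+8)
        bg=np.median(np.r_[r[0],r[-1]]); ts.append(np.clip(1-r/bg,0,1)**.5>.45)
    cost=lambda p:sum(((sil(im,parts,p,z0,w)-t)**2).sum() for im,t,w in zip(ims,ts,wins))
    best=min((minimize(cost,np.add(p0,[0,0,a]),method="Nelder-Mead",options=dict(initial_simplex=np.add(p0,[0,0,a])+np.array([[0,0,0],[.015,0,0],[0,.015,0],[0,0,.15]]),xatol=1e-5,fatol=1e-3)) for a in(-.15,0,.15)),key=lambda r:r.fun)
    return best.x,best.fun,ts
def R(im,u,v,w,h): return (int(u-w/2),int(v-h/2),w,h)
E
python3 - <<'E'
from h import *
np.set_printoptions(precision=4,suppress=True)
a={c:imaging.get_image(c) for c in("top","side")}
wb={"top":R(0,230,227,70,56),"side":R(0,278,242,50,76)}
wk={"top":R(0,218,162,78,54),"side":R(0,199,241,64,76)}
tiles=[]
for nm,parts,p0,w in(("box",BOX,(.455,.15,.2),wb),("blk",BLK,(.66,.185,.0),wk)):
    for cs in(("top","side"),("top",),("side",)):
        x,f,t=fit([a[c] for c in cs],parts,p0,0,[w[c] for c in cs]); print(nm,cs,x[:2],np.degrees(x[2]),f,[k.sum() for k in t])
        if len(cs)==2:
            for c,k in zip(cs,t):
                s=sil(a[c],parts,x,0,w[c]); u,v,ww,hh=w[c]; im=a[c]["pixels"][v:v+hh,u:u+ww,::-1]
                o=np.dstack([k*255.,s*255,s*0]).astype(np.uint8)
                tiles.append(cv2.resize(np.hstack([im,o]),(390,290),interpolation=0))
cv2.imwrite("pics/b.png",np.vstack([np.hstack(tiles[:2]),np.hstack(tiles[2:])]))
print([ (r["at"],atz(a["top"],r["at"],.03)) for r in models.tip_of("top","block_well")[:1]])
print([ (r["at"],atz(a["side"],r["at"],.03)) for r in models.tip_of("side","block_well")[:1]])
E
```

```text
box ('top', 'side') [0.4612 0.1383] 15.64147844322404 237.34359092656672 [np.int64(1152), np.int64(1570)]
box ('top',) [0.462  0.1391] 15.8945377526943 52.94635909265668 [np.int64(1152)]
box ('side',) [0.4605 0.1376] 15.371439080580005 168.6572702806613 [np.int64(1570)]
blk ('top', 'side') [0.6637 0.1791] 5.420800985387907 417.5082352941176 [np.int64(1939), np.int64(2659)]
blk ('top',) [0.6652 0.1803] 4.955489871081863 88.74938869665513 [np.int64(1939)]
blk ('side',) [0.663  0.1786] 5.175191528275635 316.58543637062667 [np.int64(2659)]
[([219.0, 158.9], array([0.6694, 0.1761, 0.03  ]))]
[([202.5, 233.9], array([0.6589, 0.1697, 0.03  ]))]
```

View pics/b.png

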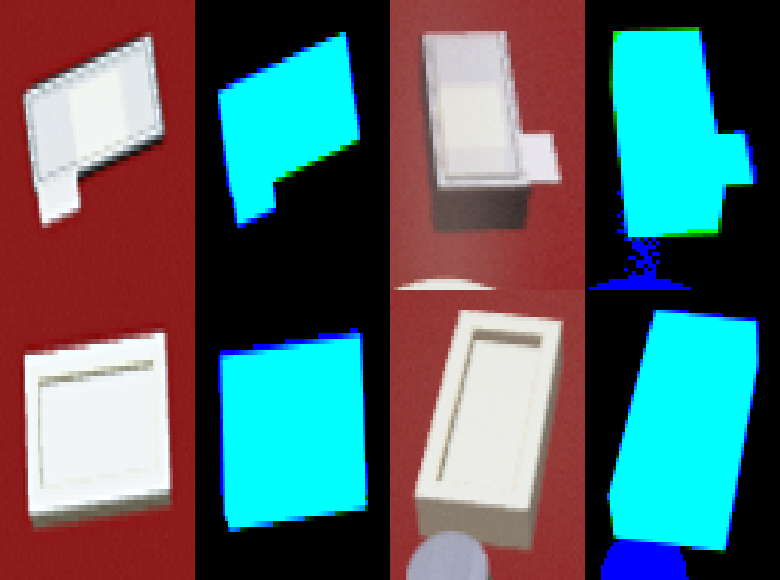

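Emit:
{"fn": "jog_arm", "kwargs": {
  "plan": "0 0 -6.83 0 0 0 0;0 0 -6.83 0 0 0 0;0 0 -6.83 0 0 0 0;0 0 -6.83 0 0 0 0;0 0 -6.83 0 0 0 0;0 0 -6.83 0 0 0 0;0 0 -6.83 0 0 0 0;0 0 -6.83 0 0 0 0;0 0 -6.83 0 0 0 0;0 0 -6.83 0 0 0 0",
  "grip_force": 40
}}

```text
time_s: 2.43
position: [0.2222, -0.5031, 0.2313]
tool_rot: [[-0.043, 0.999, 0.0], [0.999, 0.043, -0.0], [-0.0, 0.0, -1.0]]
ft_force: [0.2, 0.8, 0.4]
grip_width: 0.0853
gripper_force: 0.0
```

Emit:
{"fn": "jog_arm", "kwargs": {
  "plan": "0 0 -6.83 0 0 0 0;0 0 -6.83 0 0 0 0;0 0 0 3.07 2.24 0 0;0 0 0 3.07 2.24 0 0;0 0 0 3.07 2.24 0 0;0 0 0 3.07 2.24 0 0;0 0 0 3.07 2.24 0 0;0 0 0 3.07 2.24 0 0;0 0 0 3.07 2.24 0 0;0 0 0 3.07 2.24 0 0"
}}

```text
time_s: 3.27
position: [0.328, -0.2163, 0.2315]
tool_rot: [[-0.272, 0.962, 0.0], [0.962, 0.272, -0.0], [-0.001, 0.0, -1.0]]
ft_force: [0.9, 0.0, -0.4]
grip_width: 0.0855
gripper_force: 0.0
```

Emit:
{"fn": "jog_arm", "kwargs": {
  "plan": "0 0 0 3.07 2.24 0 0;0 0 0 3.07 2.24 0 0;0 0 0 3.07 2.24 0 0;0 0 0 3.07 2.24 0 0;0 0 0 3.07 2.24 0 0;0 0 0 3.07 2.24 0 0;0 0 0 3.07 2.24 0 0;0 0 0 3.07 2.24 0 0;0 0 0 0 0 0 0;0 0 0 0 0 0 0"
}}

```text
time_s: 4.1
position: [0.4335, 0.0686, 0.2312]
tool_rot: [[-0.276, 0.961, -0.0], [0.961, 0.276, -0.0], [-0.0, -0.0, -1.0]]
ft_force: [-0.9, -0.1, -0.8]
grip_width: 0.0857
gripper_force: 0.0
```

```bash
cat >> h.py <<'E'
def state():
    s=env.observe(); np.set_printoptions(precision=4,suppress=True)
    print("t",round(s["time_s"],2),"p",s["position"],"q",s["q"],"w",s["grip_width"],"gf",s["gripper_force"],"F",s["ft_force"]); print(s["tool_rot"]); return s
def rel(p):
    s=env.observe(); print("cm in tool:",100*s["tool_rot"].T@(np.array(p)-s["position"]))
E
python3 - <<'E'
from h import *
s=state(); rel([.4613,.1384,.012])
print(np.degrees(np.arctan2(s["tool_rot"][1,1],s["tool_rot"][0,1])))
E
```

```text
t 4.1 p [0.4335 0.0686 0.2312] q [ -6.5348  10.6113  90.6159  -0.0047  78.7832 -22.547 ] w 0.08565333325889024 gf 0.0 F [-0.89   -0.1387 -0.8103]
[[-0.2759  0.9612 -0.0002]
 [ 0.9612  0.2759 -0.0001]
 [-0.     -0.0002 -1.    ]]
cm in tool: [ 5.9439  4.6011 21.9176]
16.01312436868665
```

Emit:
{"fn": "jog_arm", "kwargs": {
  "plan": "0 0 0 2.97 2.3 0 0;0 0 0 2.97 2.3 0 0;0 0 0 0 0 3 0;0 0 0 0 0 3 0;0 0 0 0 0 3 0;0 0 0 0 0 3 0;0 0 0 0 0 0 0"
}}

```text
time_s: 4.68
position: [0.459, 0.1353, 0.1072]
tool_rot: [[-0.27, 0.963, -0.009], [0.963, 0.27, -0.001], [0.002, -0.009, -1.0]]
ft_force: [-0.4, -0.6, -0.6]
grip_width: 0.0855
gripper_force: 0.0
```

```bash
python3 - <<'E'
from h import *
state(); rel([.4613,.1384,.012])
im=imaging.get_image("side"); u,v,w,h=R(0,278,215,110,110)
cv2.imwrite("pics/c.png",cv2.resize(im["pixels"][v:v+h,u:u+w,::-1],(600,600),interpolation=cv2.INTER_CUBIC))
E
```

```text
t 4.68 p [0.459  0.1353 0.1072] q [  2.2139  22.9314  96.0493  -0.014   61.5429 -13.4577] w 0.08545755579134753 gf 0.0 F [-0.416  -0.6324 -0.6229]
[[-0.2702  0.9628 -0.0091]
 [ 0.9628  0.2702 -0.0006]
 [ 0.0019 -0.0089 -1.    ]]
cm in tool: [0.2203 0.3907 9.5168]
```

View pics/c.png

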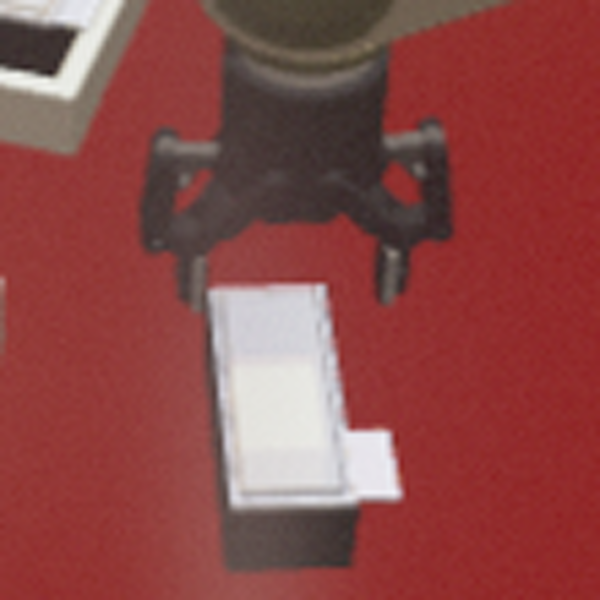

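Emit:
{"fn": "jog_arm", "kwargs": {
  "plan": "0 0 0 0 0 0 0;0 0 0 0 0 0 0;0 0 0 0 0 0 0"
}}

```text
time_s: 4.98
position: [0.4624, 0.1365, 0.1131]
tool_rot: [[-0.272, 0.962, 0.003], [0.962, 0.272, 0.0], [-0.001, 0.003, -1.0]]
ft_force: [1.0, 0.4, 1.2]
grip_width: 0.0854
gripper_force: 0.0
```

```bash
python3 - <<'E'
from h import *
state(); rel([.4613,.1384,.012])
E
```

```text
t 4.98 p [0.4624 0.1365 0.1131] q [  2.3356  22.4945  95.5347  -0.001   61.7764 -13.4233] w 0.08536943215393632 gf 0.0 F [1.0479 0.4498 1.2063]
[[-0.2716  0.9624  0.0034]
 [ 0.9624  0.2716  0.0001]
 [-0.0008  0.0033 -1.    ]]
cm in tool: [ 0.2263 -0.0903 10.1065]
```

Emit:
{"fn": "jog_arm", "kwargs": {
  "plan": "0 0 0 0.22 -0.05 2 0;0 0 0 0 0 2 0;0 0 0 0 0 2 0;0 0 0 0 0 1.5 0;0 0 0 0 0 1 0;0 0 0 0 0 0.8 0;0 0 0 0 0 0.7 0;0 0 0 0 0 0 0;0 0 0 0 0 0 0;0 0 0 0 0 0 0"
}}

```text
time_s: 5.82
position: [0.4609, 0.1387, 0.012]
tool_rot: [[-0.272, 0.962, 0.001], [0.962, 0.272, 0.0], [-0.0, 0.001, -1.0]]
ft_force: [0.1, 0.7, -0.3]
grip_width: 0.085
gripper_force: 0.0
```

Emit:
{"fn": "jog_arm", "kwargs": {
  "plan": "0 0 0 0 0 0 30;0 0 0 0 0 0 50;0 0 0 0 0 0 70;0 0 0 0 0 0 90;0 0 0 0 0 0 110;0 0 0 0 0 0 130;0 0 0 0 0 0 150;0 0 0 0 0 0 150;0 0 0 0 0 0 150;0 0 0 0 0 0 150",
  "grip_force": 40
}}

```text
time_s: 6.65
position: [0.4606, 0.1387, 0.0119]
tool_rot: [[-0.272, 0.962, 0.001], [0.962, 0.272, 0.0], [-0.0, 0.001, -1.0]]
ft_force: [-0.9, -0.2, 5.9]
grip_width: 0.0636
gripper_force: 44.3
```

```bash
python3 - <<'E'
from h import *
state(); rel([.4613,.1384,.012])
E
```

```text
t 6.65 p [0.4606 0.1387 0.0119] q [  2.6213  31.8824 101.792    0.0008  46.2833 -13.1564] w 0.063567423467424 gf 44.27706241607666 F [-0.9007 -0.2386  5.9007]
[[-0.2719  0.9623  0.0007]
 [ 0.9623  0.2719  0.    ]
 [-0.0002  0.0007 -1.    ]]
cm in tool: [-0.0489  0.0579 -0.0075]
```

Emit:
{"fn": "jog_arm", "kwargs": {
  "plan": "0 0 0 0 0 -0.5 150;0 0 0 0 0 -1 150;0 0 0 0 0 -1.5 150;0 0 0 0 0 -2 150;0 0 0 0 0 -2 150;0 0 0 0 0 -1.5 150;0 0 0 0 0 -1 150;0 0 0 0 0 -0.5 150;0 0 0 0 0 0 150;0 0 0 0 0 0 150"
}}

```text
time_s: 7.48
position: [0.46, 0.1387, 0.1108]
tool_rot: [[-0.272, 0.962, -0.001], [0.962, 0.272, -0.0], [0.0, -0.001, -1.0]]
ft_force: [-1.0, -0.1, -6.3]
grip_width: 0.0632
gripper_force: 46.6
```

```bash
python3 - <<'E'
from h import *
s=state(); im=imaging.get_image("side"); u,v,w,h=R(0,278,215,110,110)
cv2.imwrite("pics/d.png",cv2.resize(im["pixels"][v:v+h,u:u+w,::-1],(500,500),interpolation=cv2.INTER_CUBIC))
# goal tool pose above the well
b=np.array([.664,.1795]); print("wrist torque",s["wrist_torque"])
print("turn to 5.1:",np.degrees(np.arctan2(s["tool_rot"][1,1],s["tool_rot"][0,1]))-5.1); a=np.radians(5.1)
Rg=np.array([[-np.sin(a),np.cos(a),0],[np.cos(a),np.sin(a),0],[0,0,-1]])
print(100*Rg.T@(np.r_[b,.112]-s["position"]))
E
```

```text
t 7.48 p [0.46   0.1387 0.1108] q [  2.621   22.6248  95.7897   0.0004  61.6439 -13.1635] w 0.06315707052892167 gf 46.58450424671173 F [-0.9754 -0.1233 -6.275 ]
[[-0.272   0.9623 -0.001 ]
 [ 0.9623  0.272  -0.    ]
 [ 0.0002 -0.001  -1.    ]]
wrist torque [ 0.04   -0.0499 -0.0033]
turn to 5.1: 10.684328794968753
[ 2.2523 20.6798 -0.1152]
```

View pics/d.png

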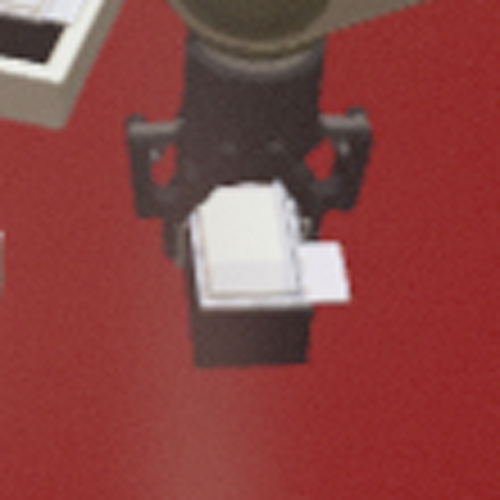

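Emit:
{"fn": "jog_arm", "kwargs": {
  "plan": "0 0 5.35 0 0 0 150;0 0 5.35 0 0 0 150;0 0 0 0.3 2.6 0 150;0 0 0 0.3 2.6 0 150;0 0 0 0.3 2.6 0 150;0 0 0 0.3 2.6 0 150;0 0 0 0.3 2.6 0 150;0 0 0 0.3 2.6 0 150;0 0 0 0.25 2.6 0 150;0 0 0 0.2 2.5 0 150"
}}

```text
time_s: 8.37
position: [0.6653, 0.1797, 0.1094]
tool_rot: [[-0.089, 0.996, -0.003], [0.996, 0.089, -0.0], [0.0, -0.003, -1.0]]
ft_force: [0.5, 0.3, -6.0]
grip_width: 0.0634
gripper_force: 46.7
```

Emit:
{"fn": "jog_arm", "kwargs": {
  "plan": "0 0 0 0 0 1 150;0 0 0 0 0 1 150;0 0 0 0 0 1 150;0 0 0 0 0 0.5 150;0 0 0 0 0 0 150;0 0 0 0 0 0 150;0 0 0 0 0 0 150"
}}

```text
time_s: 8.95
position: [0.6647, 0.1795, 0.0771]
tool_rot: [[-0.089, 0.996, 0.001], [0.996, 0.089, 0.0], [-0.0, 0.001, -1.0]]
ft_force: [-0.0, -0.7, -5.7]
grip_width: 0.0635
gripper_force: 47.3
```

```bash
python3 - <<'E'
from h import *
s=state(); rel([.664,.1795,.112])
S=imaging.get_image("side");T=imaging.get_image("top")
def crop(im,u,v,n): 
    u,v,w,h=R(0,u,v,n,n); return cv2.resize(im["pixels"][v:v+h,u:u+w,::-1],(400,500) if 0 else (400,400),interpolation=cv2.INTER_CUBIC)
cv2.imwrite("pics/e.png",np.hstack([crop(S,199,225,100),crop(T,218,170,90)]))
print(np.degrees(np.arctan2(s["tool_rot"][1,1],s["tool_rot"][0,1])))
for c,im in(("side",S),("top",T)):
    W=cloud(im)
    for r in models.tip_of(c,"box_tab")[:1]: print(c,r,atz(im,r["at"],s["position"][2]-.012+.053))
    # white block top pixels points by depth near z=.046 
    m=(abs(W[...,2]-.046)<.006)&(abs(W[...,0]-.66)<.09)&(abs(W[...,1]-.18)<.13); P=W[m]; print(m.sum(),np.percentile(P,[1,99],axis=0))
E
```

```text
t 8.95 p [0.6647 0.1795 0.0771] q [ 5.2854 42.8568 61.9513 -0.0009 75.1299  0.1975] w 0.0634838640817111 gf 47.32747972011566 F [-0.0417 -0.6848 -5.7053]
[[-0.0887  0.9961  0.0011]
 [ 0.9961  0.0887  0.0001]
 [-0.      0.0011 -1.    ]]
cm in tool: [ 0.0073 -0.0672 -3.4913]
5.088144903576547
side {'at': [212.6, 227.1], 'confidence': 0.78} [0.6118 0.2158 0.1181]
524 [[0.6064 0.0928 0.0406]
 [0.7072 0.2763 0.0504]]
top {'at': [321.7, 165.0], 'confidence': 0.7} [ 0.6329 -0.1543  0.1181]
180 [[0.6214 0.0841 0.0412]
 [0.7211 0.1272 0.0509]]
```

View pics/e.png

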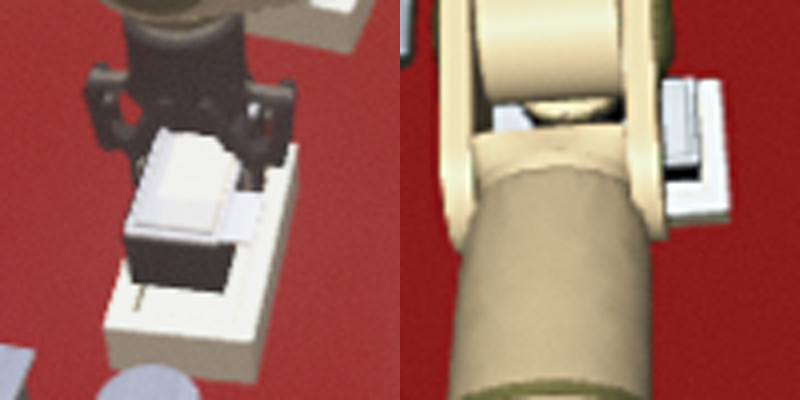

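Emit:
{"fn": "jog_arm", "kwargs": {
  "plan": "0 0 0 0 -0.1 0.4 150;0 0 0 0 0 0.4 150;0 0 0 0 0 0.4 150;0 0 0 0 0 0.3 150;0 0 0 0 0 0.2 150;0 0 0 0 0 0.2 150;0 0 0 0 0 0.2 150;0 0 0 0 0 0.2 150;0 0 0 0 0 0 150;0 0 0 0 0 0 150"
}}

```text
time_s: 9.98
position: [0.6636, 0.1794, 0.0533]
tool_rot: [[-0.089, 0.996, -0.0], [0.996, 0.089, -0.0], [-0.0, -0.0, -1.0]]
ft_force: [0.0, 0.2, -5.1]
grip_width: 0.0634
gripper_force: 47.3
```

Emit:
{"fn": "jog_arm", "kwargs": {
  "plan": "0 0 0 0 0 0.15 150;0 0 0 0 0 0.15 150;0 0 0 0 0 0.15 150;0 0 0 0 0 0.15 150;0 0 0 0 0 0.1 150;0 0 0 0 0 0.1 150;0 0 0 0 0 0 150;0 0 0 0 0 0 150"
}}

```text
time_s: 10.65
position: [0.6636, 0.1794, 0.0453]
tool_rot: [[-0.089, 0.996, -0.0], [0.996, 0.089, 0.0], [0.0, -0.0, -1.0]]
ft_force: [0.1, -0.2, -5.4]
grip_width: 0.063
gripper_force: 47.3
```

Emit:
{"fn": "jog_arm", "kwargs": {
  "plan": "0 0 0 0 0 0.1 150;0 0 0 0 0 0.1 150;0 0 0 0 0 0.05 150;0 0 0 0 0 0.05 150;0 0 0 0 0 0 150;0 0 0 0 0 0 150"
}}

```text
time_s: 11.15
position: [0.6637, 0.1794, 0.0423]
tool_rot: [[-0.089, 0.996, 0.0], [0.996, 0.089, 0.0], [0.0, 0.0, -1.0]]
ft_force: [-0.2, -0.5, -4.6]
grip_width: 0.0637
gripper_force: 47.3
```

Emit:
{"fn": "jog_arm", "kwargs": {
  "plan": "0 0 0 0 0 0.05 150;0 0 0 0 0 0.05 150;0 0 0 0 0 0 150;0 0 0 0 0 0 150"
}}

```text
time_s: 11.48
position: [0.6638, 0.1794, 0.042]
tool_rot: [[-0.089, 0.996, 0.001], [0.996, 0.089, 0.0], [-0.0, 0.001, -1.0]]
ft_force: [-2.7, -1.4, 2.1]
grip_width: 0.0637
gripper_force: 48.1
```

Emit:
{"fn": "jog_arm", "kwargs": {
  "plan": "0 0 0 0 0 0 120;0 0 0 0 0 0 80;0 0 0 0 0 0 40;0 0 0 0 0 0 0;0 0 0 0 0 0 0;0 0 0 0 0 0 0;0 0 0 0 0 0 0"
}}

```text
time_s: 12.07
position: [0.6638, 0.1794, 0.0413]
tool_rot: [[-0.089, 0.996, 0.0], [0.996, 0.089, 0.0], [0.0, 0.0, -1.0]]
ft_force: [0.0, -0.7, -0.4]
grip_width: 0.0856
gripper_force: 0.0
```

Emit:
{"fn": "jog_arm", "kwargs": {
  "plan": "0 0 0 0 0 -0.5 0;0 0 0 0 0 -1 0;0 0 0 0 0 -2 0;0 0 0 0 0 -3 0;0 0 0 0 0 -3 0;0 0 0 0 0 -3 0;0 0 0 0 0 -3 0;0 0 0 0 0 -2 0;0 0 0 0 0 0 0;0 0 0 0 0 0 0"
}}

```text
time_s: 12.9
position: [0.6639, 0.1794, 0.2183]
tool_rot: [[-0.089, 0.996, 0.003], [0.996, 0.089, 0.0], [0.0, 0.003, -1.0]]
ft_force: [-0.4, -0.2, -0.2]
grip_width: 0.0856
gripper_force: 0.0
```

Emit:
{"fn": "jog_arm", "kwargs": {
  "plan": "0 0 0 1 -3 0 0;0 0 0 1 -3 0 0;0 0 0 1 -3 0 80;0 0 0 1 -3 0 160;0 0 0 1 -3 0 255;0 0 7 0 0 0 255;0 0 7 0 0 0 255;0 0 7 0 0 0 255;0 0 7 0 0 0 255;0 0 7 0 0 0 255"
}}

```text
time_s: 13.73
position: [0.5092, 0.2158, 0.2153]
tool_rot: [[0.504, 0.864, -0.002], [0.864, -0.504, -0.0], [-0.002, -0.002, -1.0]]
ft_force: [0.2, -0.3, -0.0]
grip_width: 0.0002
gripper_force: 0.0
```

Emit:
{"fn": "jog_arm", "kwargs": {
  "plan": "0 0 7 0 0 0 255;0 0 7 0 0 0 255;0 0 7 0 0 0 255;0 0 7 0 0 0 255;0 0 7 0 0 0 255;0 0 7 0 0 0 255;0 0 7 0 0 0 255;0 0 6 0 0 0 255;0 0 0 0 0 0 255;0 0 0 0 0 0 255"
}}

```text
time_s: 14.57
position: [0.5094, 0.2158, 0.2156]
tool_rot: [[0.996, 0.092, -0.002], [0.092, -0.996, -0.0], [-0.002, 0.0, -1.0]]
ft_force: [0.1, 0.1, 1.1]
grip_width: -0.0
gripper_force: 0.0
```

Emit:
{"fn": "jog_arm", "kwargs": {
  "plan": "0 7 0 0 0 0 255;0 7 0 0 0 0 255;0 7 0 0 0 0 255;0 7 0 0 0 0 255;0 7 0 0 0 0 255;0 5 0 0 0 0 255;0 5 0 0 0 0 255;0 0 0 0 0 0 255;0 0 0 0 0 0 255"
}}

```text
time_s: 15.32
position: [0.5093, 0.2157, 0.2157]
tool_rot: [[0.707, 0.09, 0.702], [0.065, -0.996, 0.062], [0.704, 0.002, -0.71]]
ft_force: [0.7, 0.1, 0.6]
grip_width: 0.0001
gripper_force: 0.0
```

```bash
python3 - <<'E'
from h import *
s=state()
S=imaging.get_image("side");T=imaging.get_image("top")
def crop(im,u,v,n): 
    u,v,w,h=R(0,u,v,n,n); return cv2.resize(im["pixels"][v:v+h,u:u+w,::-1],(400,400),interpolation=cv2.INTER_CUBIC)
cv2.imwrite("pics/f.png",np.hstack([crop(S,215,225,120),crop(T,218,165,90)]))
for c,im in(("side",S),("top",T)):
    W=cloud(im); m=(abs(W[...,2]-.09)<.012)&(abs(W[...,0]-.664)<.06)&(abs(W[...,1]-.18)<.11); P=W[m]; print(c,m.sum(),np.nanpercentile(P,[1,50,99],axis=0))
    for r in models.tip_of(c,"box_tab")[:2]: print(c,r,atz(im,r["at"],.083))
    for r in models.tip_of(c,"box_hinge")[:2]: print(c,r,atz(im,r["at"],.083))
a=np.radians(5.1); B=np.array([[np.cos(a),-np.sin(a),0],[np.sin(a),np.cos(a),0],[0,0,1]]); o=np.array([.6638,.1794,.03])
print("pred tab",o+B@[-.052,.05,.051],"hinge",o+B@[.0315,0,.051],"tcp in box frame",B.T@(s["position"]-o))
E
```

```text
t 15.32 p [0.5093 0.2157 0.2157] q [ 13.5114  11.499  107.0088 -19.6189  18.0009 114.586 ] w 0.00011962351494579656 gf 0.0 F [0.6891 0.0659 0.6174]
[[ 0.7067  0.09    0.7018]
 [ 0.0654 -0.9959  0.0619]
 [ 0.7045  0.0021 -0.7097]]
side 1115 [[0.6096 0.1059 0.0796]
 [0.6577 0.198  0.0895]
 [0.6981 0.2556 0.0945]]
side {'at': [214.4, 239.6], 'confidence': 0.67} [0.6053 0.2271 0.083 ]
side {'at': [187.0, 221.3], 'confidence': 0.72} [0.6972 0.1794 0.083 ]
top 1015 [[0.6105 0.106  0.0791]
 [0.66   0.1863 0.0887]
 [0.6986 0.255  0.0958]]
top {'at': [203.4, 173.9], 'confidence': 0.75} [0.6052 0.2192 0.083 ]
top {'at': [216.7, 151.0], 'confidence': 0.98} [0.6819 0.1793 0.083 ]
pred tab [0.6076 0.2246 0.081 ] hinge [0.6952 0.1822 0.081 ] tcp in box frame [-0.1507  0.0499  0.1857]
```

View pics/f.png

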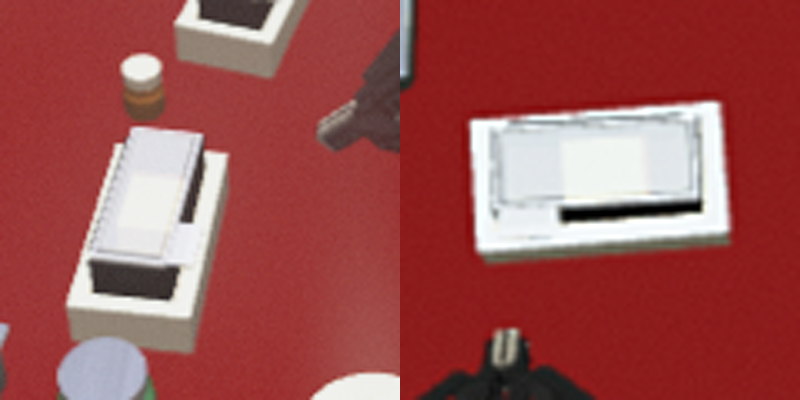

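Emit:
{"fn": "jog_arm", "kwargs": {
  "plan": "0 -7 0 0 0 0 255;0 -7 0 0 0 0 255;0 -0.8 0 0 0 0 255;0 0 0 0 0 0 255;0 0 0 0 0 0 255"
}}

```text
time_s: 16.03
position: [0.5098, 0.2153, 0.2156]
tool_rot: [[0.857, 0.087, 0.509], [0.076, -0.996, 0.043], [0.51, 0.001, -0.86]]
ft_force: [-0.5, -0.3, 0.3]
grip_width: 0.0003
gripper_force: 0.0
```

```bash
cat >> h.py <<'E'
_a=np.radians(5.1); B=np.array([[np.cos(_a),-np.sin(_a),0],[np.sin(_a),np.cos(_a),0],[0,0,1]]); O=np.array([.6638,.1794,.03])
def way(pts,n=1):
    s=env.observe(); p=B.T@(s["position"]-O); Rt=B.T@s["tool_rot"]; print("tcp box",p*1000, "pitch",np.degrees(np.arcsin(-Rt[2,2])))
    for q in pts:
        print(np.array(q)*1000,"->",100*Rt.T@(np.array(q)-p)); p=np.array(q)
def arc(th,s=.018,h=.011,phi=60):
    t,f=np.radians(th),np.radians(phi); E=np.array([.0315-.084*np.cos(t),.051+.084*np.sin(t)])
    P=E+s*np.array([np.cos(f),-np.sin(f)])-h*np.array([np.sin(f),np.cos(f)]); return (P[0],.05,P[1])
E
python3 - <<'E'
from h import *
state(); way([(-.0925,.05,.06),(-.0925,.05,.024),(-.0575,.05,.024)]+[arc(t) for t in range(0,61,10)])
E
```

```text
t 16.03 p [0.5098 0.2153 0.2156] q [ 12.4794  12.8604  97.1258  -6.0736  39.6997 101.0844] w 0.0003346023648141759 gf 0.0 F [-0.5434 -0.2513  0.3228]
[[ 0.8566  0.0871  0.5086]
 [ 0.0756 -0.9962  0.0433]
 [ 0.5105  0.0013 -0.8599]]
tcp box [-150.1843   49.4955  185.6035] pitch 59.305648930130744
[-92.5  50.   60. ] -> [-1.4513 -0.0773 13.7451]
[-92.5  50.   24. ] -> [-1.8376 -0.0048  3.0956]
[-57.5  50.   24. ] -> [ 3.0097 -0.0062  1.7866]
[-53.0263  50.      29.9115] -> [ 0.6865 -0.     -0.28  ]
[-51.7501  50.      44.498 ] -> [ 0.8543  0.0017 -1.1892]
[-47.9605  50.      58.6412] -> [ 1.0478  0.0012 -1.0227]
[-41.7724  50.      71.9115] -> [ 1.2095  0.0007 -0.8252]
[-33.374   50.      83.9057] -> [ 1.3344  0.0001 -0.6027]
[-23.0204  50.      94.2593] -> [ 1.4188 -0.0005 -0.3618]
[-11.0263  50.     102.6577] -> [ 1.4601 -0.001  -0.1099]
```

Emit:
{"fn": "jog_arm", "kwargs": {
  "plan": "0 0 0 -0.36 -0.02 3.4 255;0 0 0 -0.36 -0.02 3.4 255;0 0 0 -0.36 -0.02 3.4 255;0 0 0 -0.36 -0.02 3.4 255;0 0 0 -0.6 0 1 255;0 0 0 -0.6 0 1 255;0 0 0 -0.6 0 1.1 255;0 0 0 0 0 0 255;0 0 0 0 0 0 255;0 0 0 0 0 0 255"
}}

```text
time_s: 16.87
position: [0.5666, 0.2214, 0.0566]
tool_rot: [[0.857, 0.088, 0.508], [0.076, -0.996, 0.044], [0.51, 0.001, -0.86]]
ft_force: [0.0, -0.6, 0.2]
grip_width: -0.0001
gripper_force: 0.0
```

```bash
python3 - <<'E'
from h import *
state(); way([(-.0925,.05,.024),(-.0575,.05,.024)])
S=imaging.get_image("side")
u,v,w,h=R(0,215,235,90,90); cv2.imwrite("pics/g.png",cv2.resize(S["pixels"][v:v+h,u:u+w,::-1],(540,540),interpolation=cv2.INTER_CUBIC))
E
```

```text
t 16.87 p [0.5666 0.2214 0.0566] q [ 11.6707  31.166  100.9254 -11.2297  17.7448 106.3916] w -0.00010253150583696529 gf 0.0 F [ 0.0162 -0.643   0.2151]
[[ 0.8569  0.088   0.5079]
 [ 0.0761 -0.9961  0.0443]
 [ 0.5099  0.0007 -0.8603]]
tcp box [-93.1234  50.4789  26.5829] pitch 59.34606178208469
[-92.5  50.   24. ] -> [-0.078   0.0477  0.254 ]
[-57.5  50.   24. ] -> [ 3.0109 -0.0031  1.7845]
```

View pics/g.png

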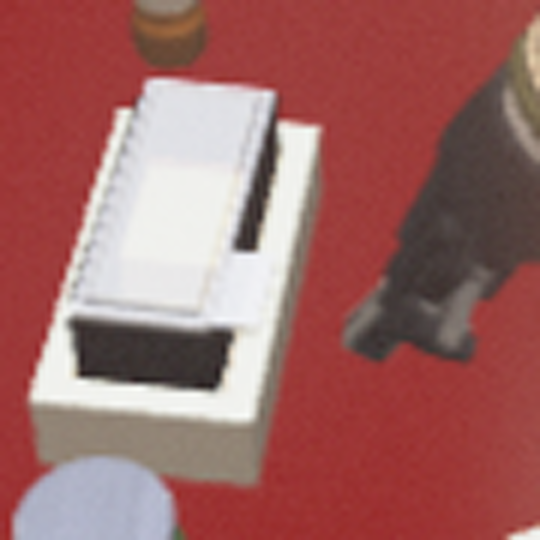

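Emit:
{"fn": "jog_arm", "kwargs": {
  "plan": "0 0 0 0.7 0.05 0.5 255;0 0 0 0.7 0 0.5 255;0 0 0 0.7 0 0.5 255;0 0 0 0.5 0 0.3 255;0 0 0 0.35 0 0.2 255;0 0 0 0 0 0 255;0 0 0 0 0 0 255"
}}

```text
time_s: 17.5
position: [0.6022, 0.2238, 0.0536]
tool_rot: [[0.858, 0.087, 0.507], [0.076, -0.996, 0.044], [0.508, 0.001, -0.861]]
ft_force: [0.0, -0.1, -0.6]
grip_width: 0.0
gripper_force: 0.0
```

Emit:
{"fn": "jog_arm", "kwargs": {
  "plan": "0 0 0 0.2 0 -0.1 255;0 0 0 0.2 0 -0.1 255;0 0 0 0.3 0 -0.1 255;0 0 0 0.22 0 -0.3 255;0 0 0 0.22 0 -0.3 255;0 0 0 0.21 0 -0.3 255;0 0 0 0.2 0 -0.29 255;0 0 0 0 0 0 255;0 0 0 0 0 0 255"
}}

```text
time_s: 18.25
position: [0.608, 0.2244, 0.0748]
tool_rot: [[0.857, 0.088, 0.507], [0.076, -0.996, 0.044], [0.509, 0.001, -0.861]]
ft_force: [-0.5, 0.1, -0.9]
grip_width: 0.0001
gripper_force: 0.1
```

```bash
python3 - <<'E'
from h import *
state(); way([arc(10),arc(20)])
S=imaging.get_image("side")
u,v,w,h=R(0,205,235,70,70); cv2.imwrite("pics/i.png",cv2.resize(S["pixels"][v:v+h,u:u+w,::-1],(540,540),interpolation=cv2.INTER_CUBIC))
E
```

```text
t 18.25 p [0.608  0.2244 0.0748] q [ 11.0648  32.0754  93.7408  -7.6914  23.9188 102.2176] w 0.0001056801755117434 gf 0.14548974257195368 F [-0.466   0.0572 -0.9066]
[[ 0.8574  0.0876  0.5071]
 [ 0.0758 -0.9962  0.0439]
 [ 0.509   0.0008 -0.8607]]
tcp box [-51.6041  49.7653  44.7637] pitch 59.400418752779935
[-51.7501  50.      44.498 ] -> [-0.0261 -0.0235  0.0154]
[-47.9605  50.      58.6412] -> [ 1.0461  0.0007 -1.0245]
```

View pics/i.png

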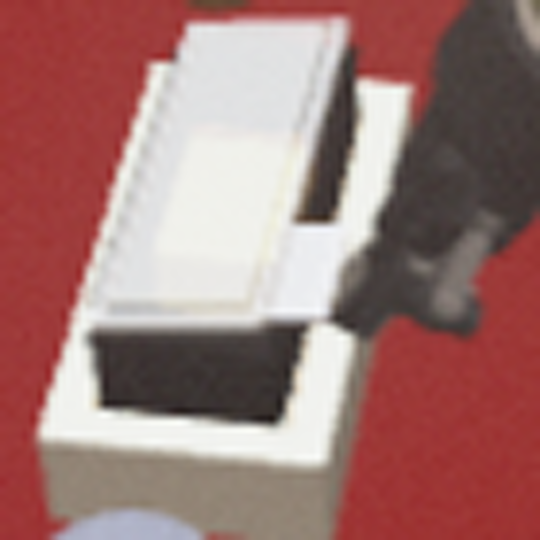

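Emit:
{"fn": "jog_arm", "kwargs": {
  "plan": "0 0 0 0.26 0 -0.26 255;0 0 0 0.26 0 -0.26 255;0 0 0 0.26 0 -0.26 255;0 0 0 0.26 0 -0.25 255;0 0 0 0.3 0 -0.21 255;0 0 0 0.3 0 -0.21 255;0 0 0 0.3 0 -0.2 255;0 0 0 0.31 0 -0.2 255;0 0 0 0 0 0 255;0 0 0 0 0 0 255"
}}

```text
time_s: 19.13
position: [0.6181, 0.2252, 0.102]
tool_rot: [[0.857, 0.087, 0.507], [0.076, -0.996, 0.044], [0.509, 0.001, -0.861]]
ft_force: [0.6, 0.0, 1.0]
grip_width: 0.0004
gripper_force: 0.2
```

```bash
cat >> h.py <<'E'
def lid():
    for c in("side","top"):
        W=(cloud(imaging.get_image(c))-O)@B
        m=(W[...,0]>-.06)&(W[...,0]<.035)&(abs(W[...,1])<.072)&(W[...,2]>.066)&(W[...,2]<.16); P=W[m][:,[0,2]]; P=P[np.isfinite(P[:,0])]
        if len(P)<20: print(c,"few"); continue
        best=0;rng=np.random.default_rng(0)
        for _ in range(300):
            i,j=rng.choice(len(P),2,False); d=P[j]-P[i]; L=np.hypot(*d)
            if L<.02: continue
            r=abs((P-P[i])@np.array([-d[1],d[0]])/L)<.003
            if r.sum()>best: best=r.sum(); I=r
        Q=P[I]; d=np.linalg.svd(Q-Q.mean(0),full_matrices=False)[2][0]
        print(c,len(P),best,"lid angle",np.degrees(np.arctan(-d[1]/d[0])),"line mean mm",Q.mean(0)*1000)
E
python3 - <<'E'
from h import *
state(); way([arc(t) for t in(30,40,50,60)]); lid()
E
```

```text
t 19.13 p [0.6181 0.2252 0.102 ] q [ 10.9458  30.4442  90.6754  -6.392   28.5702 100.7043] w 0.00039813942930907266 gf 0.19538588589057326 F [0.5835 0.0457 0.9547]
[[ 0.8574  0.0875  0.5071]
 [ 0.0757 -0.9962  0.0438]
 [ 0.509   0.0008 -0.8608]]
tcp box [-41.4867  49.7298  72.02  ] pitch 59.402146431280904
[-41.7724  50.      71.9115] -> [-0.0301 -0.027  -0.0052]
[-33.374   50.      83.9057] -> [ 1.3334 -0.0003 -0.6049]
[-23.0204  50.      94.2593] -> [ 1.4182 -0.0007 -0.3642]
[-11.0263  50.     102.6577] -> [ 1.4599 -0.0011 -0.1124]
side 760 585 lid angle 23.79410638532136 line mean mm [-4.1509 80.7119]
top 666 487 lid angle 23.546997133571832 line mean mm [-2.7779 79.5976]
```

Emit:
{"fn": "jog_arm", "kwargs": {
  "plan": "0 0 0 0.33 0 -0.15 255;0 0 0 0.33 0 -0.15 255;0 0 0 0.33 0 -0.15 255;0 0 0 0.33 0 -0.15 255;0 0 0 0.35 0 -0.09 255;0 0 0 0.35 0 -0.09 255;0 0 0 0.35 0 -0.09 255;0 0 0 0.36 0 -0.09 255;0 0 0 0 0 0 255;0 0 0 0 0 0 255"
}}

```text
time_s: 20.07
position: [0.6366, 0.2269, 0.1241]
tool_rot: [[0.858, 0.088, 0.507], [0.076, -0.996, 0.044], [0.509, 0.001, -0.861]]
ft_force: [-0.1, -0.7, 0.6]
grip_width: -0.0
gripper_force: 0.2
```

Emit:
{"fn": "jog_arm", "kwargs": {
  "plan": "0 0 0 0.36 0 -0.03 255;0 0 0 0.36 0 -0.03 255;0 0 0 0.36 0 -0.03 255;0 0 0 0.36 0 -0.03 255;0 0 0 0 0 0 255;0 0 0 0 0 0 255;0 0 0 0 0 0 255"
}}

```text
time_s: 20.65
position: [0.6481, 0.2279, 0.1323]
tool_rot: [[0.858, 0.088, 0.507], [0.076, -0.996, 0.044], [0.508, 0.001, -0.861]]
ft_force: [-1.0, -0.2, -0.4]
grip_width: 0.0003
gripper_force: 0.2
```

```bash
python3 - <<'E'
from h import *
state(); way([arc(60,h=.006)]); lid()
E
```

```text
t 20.65 p [0.6481 0.2279 0.1323] q [10.6261 30.4459 84.0452 -5.0164 35.1728 98.9094] w 0.0002971905394433894 gf 0.1932148402556777 F [-0.97   -0.1625 -0.3506]
[[ 0.8577  0.0875  0.5066]
 [ 0.0758 -0.9962  0.0438]
 [ 0.5085  0.0008 -0.8611]]
tcp box [-11.3499  49.7488 102.255 ] pitch 59.436881219873946
[ -6.6962  50.     105.1577] -> [ 0.5483 -0.0255 -0.0133]
side 437 335 lid angle 53.437545036495074 line mean mm [  9.2465 102.0987]
top 368 300 lid angle 53.40877749924109 line mean mm [11.1582 99.8987]
```

```bash
cat > m.py <<'E'
from h import *
uv={}
for c in("side","top"):
    im=imaging.get_image(c); W=(cloud(im)-O)@B
    X=W[...,0]-.0315; Z=W[...,2]-.051; r=np.hypot(X,Z); an=np.degrees(np.arctan2(Z,-X))
    for nm,y0,y1,r0,r1,off in(("lid",-.07,.07,.02,.058,9),("tab",.03,.07,.068,.082,4)):
        m=(W[...,1]>y0)&(W[...,1]<y1)&(r>r0)&(r<r1)&(an>35)&(an<85)
        x,z=-X[m],Z[m]; a=np.degrees(np.arctan2(z,x)-np.arcsin(off/1000/np.hypot(x,z)))
        print(c,nm,m.sum(),np.percentile(a,[10,25,50,75,90]) if m.sum() else "")
        if nm=="lid":
            for lo,hi in((.02,.033),(.033,.046),(.046,.058)):
                k=(np.hypot(x,z)>lo)&(np.hypot(x,z)<hi); print("   r",lo,k.sum(),np.median(a[k]) if k.any() else "")
    t=models.tip_of(c,"box_tab")[:1]
    for q in t: uv[c]=(im,q["at"]); print(c,"tip",q)
if len(uv)==2:
    A=[];b=[]
    for im,p in uv.values():
        o=im["world_from_camera"][:3,3]; d=atz(im,p,0)-o; d/=np.linalg.norm(d); M=np.eye(3)-np.outer(d,d); A.append(M); b.append(M@o)
    p=B.T@(np.linalg.lstsq(np.vstack(A),np.hstack(b),rcond=None)[0]-O); print("tab tri",p*1000,np.degrees(np.arctan2(p[2]-.051,.0315-p[0])))
E
python3 m.py; python3 - <<'E'
from h import *
im=imaging.get_image("side"); m=max((r for r in models.outline_of("side","box2")),key=lambda r:r["bbox"][0]*0+r["confidence"]*(r["bbox"][1]<200))["region"]
P=cloud(im)[m]; P=P[abs(P[:,2]-.088)<.012]; A=np.c_[P[:,:2]-P[:,:2].mean(0),np.ones(len(P))]; k=np.linalg.lstsq(A,P[:,2],rcond=None)[0]; print("box2 slope deg",np.degrees(np.arctan(k[:2])),k[2],len(P))
u,v,w,h=R(0,205,225,80,80); T=imaging.get_image("top")
a=cv2.resize(im["pixels"][v:v+h,u:u+w,::-1],(400,400),interpolation=cv2.INTER_CUBIC)
u,v,w,h=R(0,215,160,80,80); b=cv2.resize(T["pixels"][v:v+h,u:u+w,::-1],(400,400),interpolation=cv2.INTER_CUBIC)
cv2.imwrite("pics/j.png",np.hstack([a,b]))
E
```

```text
side lid 179 [55.75500195 58.05613122 59.77629315 60.54400453 61.45666062]
   r 0.02 43 60.6484659883618
   r 0.033 53 59.91993607454374
   r 0.046 83 59.05823583507847
side tab 34 [46.78732625 51.51876348 57.77437821 60.15702451 60.40746288]
side tip {'at': [195.3, 217.3], 'confidence': 0.67}
top lid 182 [54.56751146 57.6146177  59.66025816 61.02299774 61.86160113]
   r 0.02 41 61.010749323193316
   r 0.033 46 60.422717632067084
   r 0.046 95 58.254488757617274
top tab 21 [54.7737543  58.83648207 60.08021114 61.00767994 61.10249629]
top tip {'at': [198.2, 156.7], 'confidence': 0.86}
tab tri [-12.13113468  49.844199   126.96148355] 60.12758783222334
box2 slope deg [-9.08413961 -1.95475   ] 0.08898428824306438 222
```

View pics/j.png

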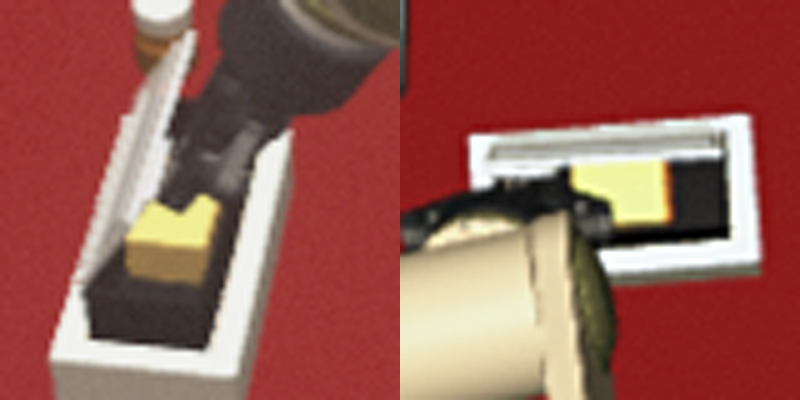

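The picture shows the lid standing open above the seated base, with the finger under the tab. The triangulated tab, the depth readings and the arm position all put the lid at about 60°. I'm handing in now.

```bash
python3 -c "
from rig import job; print(job.close_job())"
```

```text
the job is handed in; nothing more can be done
None
```

I set the deli box flat and square in the empty block with its tab side towards you and let go of it; the finger now holds the lid open by the tab at about 60°, and the job is handed in (about 21 s of the 61 s used).

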